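# Raise the guard arm of a drying stand

## Robot

A 6-joint arm with a two-finger parallel gripper is mounted at the origin on the work surface. World frame = base frame: x ahead of the robot, y to its left, z up, the work surface at z = 0. Lengths are in m, angles in rad, forces in N, time in s.
With the tool pointing down it reaches from about 0.225 to 0.875 m from the base axis. Payload 3.4 kg.
Tool frame: the origin (TCP) lies at the very end of the fingers, on their centre line; the grasp point (between the pads) lies 19 mm behind it; z points along the fingers, x is the direction in which the jaws open and shut, and the axes are right-handed (so a half turn about z gives the same grasp; the last joint's range is limited). The gripper opens to 85 mm and grips with 20 to 120 N. Pads are 22 mm wide; open, the fingers measure 114 mm over their backs; the gripper's body (76 mm by 85 mm) begins 54 mm behind the grasp point. The pads swing forward as they close: fully open they stand 13 mm farther back than shut.
Start: joints at [-1.277, 0.276, 1.505, -0, 1.361, -0.121], TCP at [0.232, -0.526, 0.201] pointing down, gripper open.
Joint ranges: [-2.89, 2.89], [-0.75, 2.08], [0.22, 2.7], [-1.18, 4.32], [0.11, 2.71], [-2.7, 2.7]. Speed limits (rad/s): [2.57, 2.57, 3.14, 3.14, 3.14, 3.14].

## Interface

Orientations are given as a unit quaternion [w, x, y, z].
In Python, from rig import manip gives the robot as it stands.
- The arm moves only by the tool carry_out, never from a script. Its argument "series" is a list of rows, each a list of 2 entries, a list of its own where there are three numbers: the shift along the tool's x, y, z in mm, then the turn about the tool's z in degrees. A call has 1 to 10 rows; each row shifts and turns the pose as measured when the row begins, along the tool's axes as they then stand; what a row does not reach is not made up. A row lasts 1/12 s, in which the tool goes at most 41.7 mm and 7.16 degrees, less where a joint would pass 70% of its speed; a pose out of reach is approached as far as the arm can. A call is refused whole if a number of a shift passes 41.7 or a number of a turn 7.16, either way. A call with a gripper value outside its range is refused whole. "fingers" is the finger opening in mm, from 0 to 85.4, set as the call begins (left out, the last holds). The fingers move at their own pace and stop on an object; "squeeze" is the grip in N (left out, the last holds). Time passes only in rows, so rows that do not move let the fingers close. It gives the time, the measured TCP pose, the force and the opening at its end, in the units of the state.
- manip.get_state(): the state, without advancing time (a new reading comes with each control period).
- manip.get_image(name): name is "side" or "top"; returns a dict with "frame" (400x640x3 uint8, blue, green, red), "K" (3x3 intrinsics, pixels), "rvec" (rotation vector, rad) and "tvec" (3), from world to camera coordinates, as OpenCV has them. Camera axes: x right, y down, z forward; pixel columns grow to the right and rows downward; lengths in m; the calibration is good to about 2 mm. A picture is of the moment at which its call begins. There is no depth.
- manip.sign_off(): hands the job in, once; it reports no verdict.
The state is a dict: "clock": time; "qpos": joint angles; "qd": joint speeds; "effort": joint torques, N m; "position": TCP position; "ee_rot": TCP orientation; "contact_force": force on the tool from outside, world axes, zero at the start; "moment": the same for the moment, N m; "width": finger opening in m.
Only numpy, scipy, OpenCV 4.12 (cv2) and the standard library are available. Lean on these libraries where they do the work, as an engineer would, in place of code of your own. Each camera call takes 0.05 s, during which the arm holds its last target. There are 200 camera calls.

## Task

The freshly painted round filler cap is to come off its drying stand: with your fingertips push up the counterweighted guard arm above it, past its balance point, so that it stays raised by itself, leaning back on its stop. Only push the arm gently, do not grip it; leave the arm over the oblong cover down, and do not disturb the painted parts or anything else on the bench. Finish clear of everything.

Things in the scene. Friction and masses are not known exactly. Their poses are not given: they have to be found in the camera images.
- cap_stand: Stand that holds the round filler cap: a free-standing grey steel drying stand bolted to the bench: base plate 215 x 130 x 12 mm with a fork of two cheeks 138 mm high. Origin on the bench surface under the hinge; its x axis points from the front (robot side, where the arm reaches out) to the rear, z up; the plate reaches from x = -148 to +67 mm, the fork from -30 to +46 mm, |y| up to 40 mm
- cap_hinge (a point): hinge axis of the cap's guard arm, mid-way between the cheeks, 115 mm above the bench; the axis runs along the stand's y axis. The arm is a flat steel bar 200 mm long, 25 mm wide and 8 mm thick, about 1.1 kg with the round counterweight (46 mm across) on a stub above and behind the hinge
- cap_bar (a point): centre of the cross bar at the front end of the cap's guard arm: a round steel bar 15 mm in diameter and 90 mm long, parallel to the stand's y axis, 200 mm from the hinge, level with it when the arm is down (115 mm above the bench) and beyond the front edge of the base plate, so there is free space below and in front of it
- cap_arm (a joint): the cap's guard arm, in rad: 0 = down and level on its lower stop; grows as the front end swings up and to the rear; 1.45 = raised, leaning back on its upper stop. Balance point at about 0.85 rad: below it the arm falls back down, beyond it swings on to the upper stop by itself. Pushing up at the cross bar takes about 2 N at first, less further up
- cap_mid (a point): centre of the round, freshly painted dark red filler cap, 68 mm across and 38 mm tall, lying loose on the cork pad (top 15 mm above the bench) beneath its arm, about 90 mm in front of the hinge
- cover_stand: Stand that holds the oblong cover, the same in every way as the cap's stand, with the same arm; origin and axes as there
- cover_bar (a point): centre of the cross bar at the front end of the cover's guard arm: a round steel bar 15 mm in diameter and 90 mm long, parallel to the stand's y axis, 200 mm from the hinge, level with it when the arm is down (115 mm above the bench) and beyond the front edge of the base plate, so there is free space below and in front of it
- cover_arm (a joint): the cover's guard arm, values as for the cap's arm; it is to stay down
- cover_mid (a point): centre of the oblong, freshly painted dark red cover, 48 x 100 mm and 28 mm tall, lying loose across the cork pad beneath its arm
- tape: bystander: roll of masking tape lying flat, 90 mm across, 25 mm tall; origin at the centre of its underside
- socket: bystander: steel socket standing upright, 26 mm across, 36 mm tall, between the stands; origin at the centre of its underside
- tin: bystander: metal tin, 84 mm across, 110 mm tall; origin at the centre of its underside
- thinner: bystander: white plastic bottle, 68 mm across, 170 mm tall; origin at the centre of its underside
- driver: bystander: screwdriver lying on the bench to the left, under 40 mm tall; origin under its middle
- spanner: bystander: spanner lying on the bench to the right, under 20 mm tall; origin under its middle

How it is judged:
By the outcome, as a careful person would: the job done as asked, in the order asked, and still so for the second after the job is handed in, with the robot touching nothing.
It also fails if it takes over 54 s, if anything falls off the work surface, if the arm or the gripper's body presses on something with over 40 N, if the wrist force passes 120 N, or if a joint passes its speed limit or range.

## Working session

There is one attempt and no reset: what is moved stays moved. The work goes in short steps, Python scripts to look and compute and a tool call to move; the robot and the scene stay as the last step left them, time stands still between calls to the robot, and variables do not carry over. Pictures are saved under pics/ and viewed, about 8 in all and at most 12, crops included, and the job is handed in when it is done.

Besides the shell and the picture viewer there is one more tool, called after "Call:" as name([rows], argument=value, ...), one row to a line, values as JSON. carry_out: Moves the arm, as the interface text tells. Its arguments: {"type":"object","properties":{"series":{"type":"array","items":{"type":"array"}},"fingers":{"type":"number"},"squeeze":{"type":"number"}},"required":["series"]}

```bash
mkdir -p pics
python3 - <<'E'
from rig import manip
import cv2
for n in("side","top"):
    d=manip.get_image(n); cv2.imwrite(f"pics/{n}0.png",d["frame"])
    R=cv2.Rodrigues(d["rvec"])[0]; print(n,d["K"].round(1).tolist(),R.round(3).tolist(),(-R.T@d["tvec"].ravel()).round(3))
s=manip.get_state();print(s)
E
```

```text
side [[369.1, 0.0, 320.2], [0.0, 369.1, 201.3], [0.0, 0.0, 1.0]] [[-0.816, -0.579, 0.011], [-0.472, 0.654, -0.59], [0.334, -0.487, -0.807]] [0.22  0.507 0.895]
top [[461.8, 0.0, 320.4], [0.0, 461.8, 199.2], [0.0, 0.0, 1.0]] [[0.025, -1.0, -0.0], [-0.983, -0.024, -0.182], [0.182, 0.005, -0.983]] [ 0.302 -0.007  1.49 ]
{'clock': 0.1, 'qpos': array([-1.27699417e+00,  2.76534108e-01,  1.50600688e+00,  1.24460035e-05,
        1.36072514e+00, -1.20994773e-01]), 'qd': array([ 0.00143893, -0.00160839, -0.00337019,  0.00103186, -0.00045698,
        0.00162882]), 'effort': array([ 9.00768919e-04, -4.17697263e+01, -2.46404278e+01, -1.61290695e-04,
        5.81239583e-03, -1.93801651e-05]), 'position': array([ 0.23157531, -0.52572801,  0.20032479]), 'ee_rot': array([-5.43056375e-04,  8.37556183e-01, -5.46350565e-01, -6.36599542e-04]), 'contact_force': array([-0.53906707,  0.3266139 , -0.13822025]), 'moment': array([ 0.01400956, -0.0018406 ,  0.0362715 ]), 'width': 0.08556759150846291}
```

View pics/top0.png

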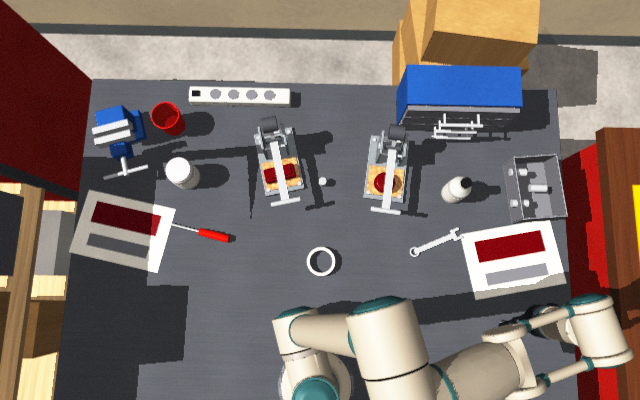

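View pics/side0.png

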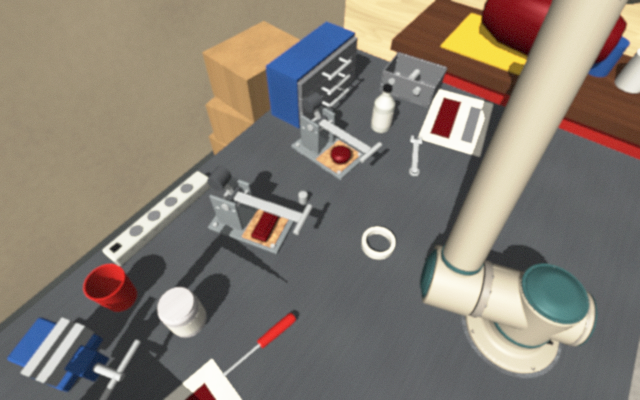

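The top view shows the round cap on the right stand, with its bar near (386,211) and counterweight near (396,132). The oblong cover is on the left stand, with its bar near (286,204). In the side view the cap's arm is the upper one, with its bar near (371,153). I'll zoom in on that stand in both views.

Run:
```python
import cv2,numpy as np
a=cv2.imread("pics/top0.png")[115:225,340:430]; b=cv2.imread("pics/side0.png")[85:185,285:395]
a=cv2.resize(a,None,fx=4.4,fy=4.4,interpolation=cv2.INTER_CUBIC); b=cv2.resize(b,None,fx=3.6,fy=3.6,interpolation=cv2.INTER_CUBIC)
c=np.zeros((484,396+396,3),np.uint8); c[:,:396]=a; c[:b.shape[0],396:396+b.shape[1]]=b
cv2.imwrite("pics/crop.png",c)
```

```text
(no output)
```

View pics/crop.png

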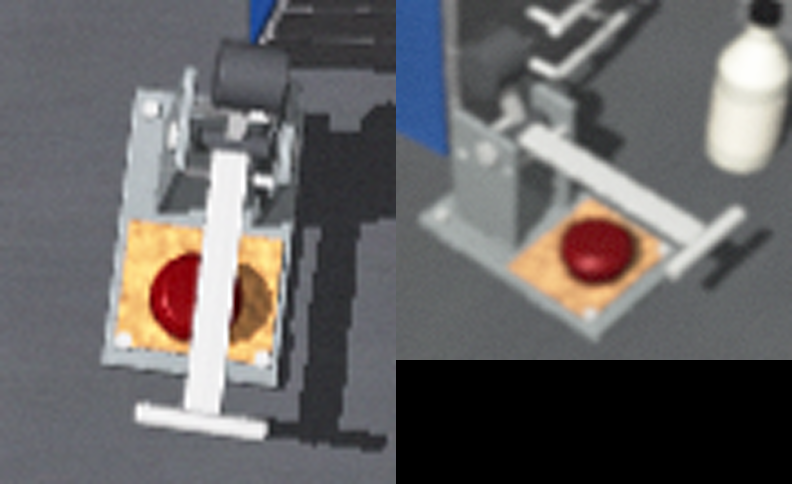

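The crops show the cap's cross bar clearly. In the top view it runs from about (370.9,208.6) to (400.9,212.7), and in the side view from (361.1,160.6) to (380.6,143.9). Next I'll cast rays onto the bar's height.

```bash
cat > h.py <<'E'
from rig import manip
import cv2,numpy as np
from scipy.spatial.transform import Rotation as Ro
def ray(d,uv,z):
    R=cv2.Rodrigues(d["rvec"])[0]; c=-R.T@d["tvec"].ravel()
    v=R.T@np.linalg.inv(d["K"])@[uv[0],uv[1],1]; return c+v*(z-c[2])/v[2]
def tool(p):
    s=manip.get_state(); q=s["ee_rot"]; R=Ro.from_quat([*q[1:],q[0]]).as_matrix()
    return R, R.T@(np.array(p)-s["position"])*1000
def rep():
    s=manip.get_state(); q=s["ee_rot"]; R=Ro.from_quat([*q[1:],q[0]]).as_matrix()
    print(round(s["clock"],2),s["position"].round(4),s["contact_force"].round(1),"tx",R[:,0].round(3),"tz",R[:,2].round(3),round(s["width"],3),s["qpos"].round(2))
E
python3 - <<'E'
from h import *
np.set_printoptions(precision=4,suppress=True)
t=manip.get_image("top");s=manip.get_image("side")
for n,uv,z in[("barL",(370.9,208.6),.118),("barR",(400.9,212.7),.118),("arm",(392.5,149.1),.119),("cw",(397.5,132),.17),("thinnertop",(459,185),.17),("thinbase",(452,198),0),("spanner",(416,251),.01),("spanner2",(460,234),.01),("tape",(321,262),.01),("socket",(323,181),.036),("covbarL",(271,207),.118),("covbarR",(300,201),.118)]: print(n,ray(t,uv,z))
for n,uv in[("barL",(361.1,160.6)),("barR",(380.6,143.9))]: print("side",n,ray(s,uv,.118))
rep()
E
```

```text
barL [ 0.5307 -0.1526  0.118 ]
barR [ 0.5205 -0.2428  0.118 ]
arm [ 0.7179 -0.2181  0.119 ]
cw [ 0.7559 -0.2253  0.17  ]
thinnertop [ 0.5983 -0.4041  0.17  ]
thinbase [ 0.5922 -0.4311  0.    ]
spanner [ 0.4151 -0.3087  0.01  ]
spanner2 [ 0.4731 -0.4508  0.01  ]
tape [ 0.3728 -0.0063  0.01  ]
socket [ 0.6308 -0.0064  0.036 ]
covbarL [0.5282 0.1482 0.118 ]
covbarR [0.5487 0.0615 0.118 ]
side barL [ 0.5301 -0.1462  0.118 ]
side barR [ 0.5184 -0.2368  0.118 ]
0.2 [ 0.2316 -0.5259  0.2006] [-0.4 -0.8  0.8] tx [ 0.403 -0.915 -0.001] tz [-0.     0.001 -1.   ] 0.086 [-1.28  0.28  1.51  0.    1.36 -0.12]
```

The two views agree on the bar centre, about (0.525, -0.196, 0.115) m. The stand is yawed about -7°. First I'll close the fingers and turn the jaw axis parallel to the bar.

Call:
carry_out([
  [[0, 0, 0], 6.2],
  [[0, 0, 0], 6.2],
  [[0, 0, 0], 6.2],
  [[0, 0, 0], 6.2],
  [[0, 0, 0], 6.2],
], fingers=0)

```text
clock: 0.62
position: [0.2313, -0.525, 0.1991]
ee_rot: [0.001, -0.652, 0.758, 0.002]
contact_force: [0.2, -1.1, 0.2]
width: 0.0254
```

```bash
python3 -c "
from h import *
rep(); R,v=tool([.465,-.189,.20]); print(v.round(1), np.degrees(np.arctan2(R[1,0],R[0,0])).round(2))"
```

```text
0.62 [ 0.2313 -0.525   0.1991] [ 0.2 -1.1  0.2] tx [-0.149 -0.989 -0.004] tz [-0.001  0.004 -1.   ] 0.025 [-1.28  0.28  1.51 -0.    1.36  0.44]
[-3.671e+02 -1.809e+02  1.000e-01] -98.59
```

Call:
carry_out([
  [[-36, -18, 0], -1.6],
  [[-36, -18, 0], 0],
  [[-36, -18, 0], 0],
  [[-36, -18, 0], 0],
  [[-36, -18, 0], 0],
  [[-36, -18, 0], 0],
  [[-36, -18, 0], 0],
  [[-36, -18, 0], 0],
  [[-36, -18, 0], 0],
  [[-36, -18, 0], 0],
])

```text
clock: 1.45
position: [0.4596, -0.188, 0.1961]
ee_rot: [-0.001, -0.655, 0.755, 0.001]
contact_force: [0.0, -0.7, -0.2]
width: 0.0001
```

```bash
python3 -c "
from h import *
rep(); R,v=tool([.465,-.189,.085]); print(v.round(1), np.degrees(np.arctan2(R[1,0],R[0,0])).round(2))"
```

```text
1.45 [ 0.4596 -0.188   0.1961] [ 0.  -0.7 -0.2] tx [-0.141 -0.99  -0.   ] tz [-0.003  0.001 -1.   ] 0.0 [-0.53  0.16  1.67 -0.    1.31  1.19]
[  0.3  -5.9 111. ] -98.11
```

Call:
carry_out([
  [[0, 0, 25], -1.2],
  [[0, 0, 25], 0],
  [[0, 0, 25], 0],
  [[0, 0, 20], 0],
  [[0, 0, 14], 0],
  [[0, 0, 0], 0],
])

```text
clock: 1.95
position: [0.4672, -0.1769, 0.0849]
ee_rot: [0.003, -0.67, 0.742, -0.001]
contact_force: [-0.8, 0.5, 1.1]
width: -0.0005
```

```bash
python3 -c "
from h import *
rep(); R,v=tool([.525,-.196,.085]); print(v.round(1), np.degrees(np.arctan2(R[1,0],R[0,0])).round(2))
for n,(a,b,c,d) in dict(top=(115,225,340,430),side=(60,185,285,425)).items():
    f=manip.get_image(n)['frame'][a:b,c:d]; cv2.imwrite(f'pics/{n}1.png',cv2.resize(f,None,fx=4,fy=4,interpolation=cv2.INTER_CUBIC))
a,b=cv2.imread('pics/top1.png'),cv2.imread('pics/side1.png')
b=cv2.resize(b,(440,393)); c=np.zeros((440,800,3),np.uint8); c[:440,:360]=a; c[:393,360:]=b; cv2.imwrite('pics/two1.png',c)"
```

```text
1.95 [ 0.4672 -0.1769  0.0849] [-0.8  0.5  1.1] tx [-0.102 -0.995 -0.002] tz [ 0.005  0.002 -1.   ] -0.0 [-0.5   0.26  1.85  0.    1.03  1.17]
[ 13.1 -59.5   0.1] -95.88
```

View pics/two1.png

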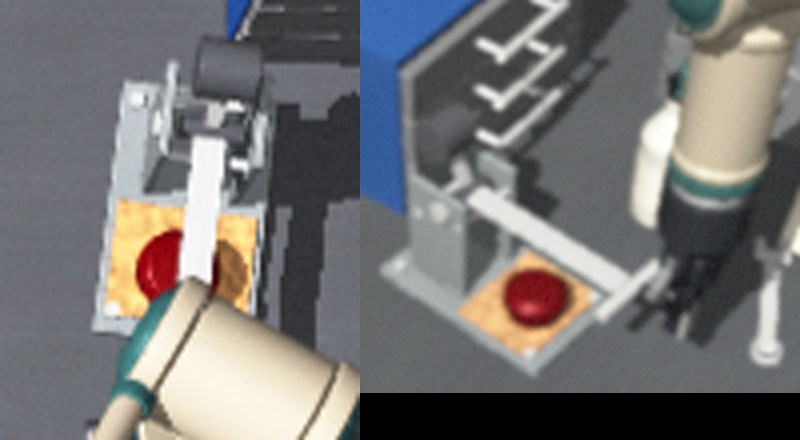

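The arm is still down in both views. The closed fingers stand in front of the cap's bar, slightly below it, and clear of it. I'll centre on the bar and move in slowly until they touch.

Call:
carry_out([
  [[6, -10, 0], 0.5],
  [[6, -10, 0], 0.5],
  [[0, -6, 0], 0],
  [[0, -4, 0], 0],
  [[0, 0, 0], 0],
])

```text
clock: 2.47
position: [0.5049, -0.1985, 0.093]
ee_rot: [0.005, -0.662, 0.749, -0.009]
contact_force: [0.0, 0.3, -1.0]
width: 0.0002
```

Call:
carry_out([
  [[0, -3, 0], 0],
  [[0, -3, 0], 0],
  [[0, -3, 0], 0],
  [[0, -3, 0], 0],
])

```text
clock: 2.8
position: [0.5179, -0.2003, 0.094]
ee_rot: [0.005, -0.662, 0.75, -0.009]
contact_force: [0.4, -0.2, -0.3]
width: 0.0001
```

```bash
python3 -c "
from h import *
rep(); R,v=tool([.525,-.196,.085]); print(v.round(1), np.degrees(np.arctan2(R[1,0],R[0,0])).round(2))"
```

```text
2.8 [ 0.5179 -0.2003  0.094 ] [ 0.4 -0.2 -0.3] tx [-0.124 -0.992  0.004] tz [ 0.02  -0.007 -1.   ] 0.0 [-0.5   0.32  1.73  0.    1.07  1.2 ]
[-5.1 -6.3  9.1] -97.12
```

```bash
cat >> h.py <<'E'
def pic(k):
    t=manip.get_image('top')['frame'][100:230,340:450]; s=manip.get_image('side')['frame'][60:185,285:425]
    c=np.zeros((450,800,3),np.uint8); c[:425,:360]=cv2.resize(t,(360,425),interpolation=2); c[:393,360:]=cv2.resize(s,(440,393),interpolation=2)
    cv2.imwrite(f'pics/two{k}.png',c)
E
python3 -c "
from h import *
pic(2);rep()"
```

```text
2.9 [ 0.5182 -0.2004  0.094 ] [0.8 0.2 0.1] tx [-0.124 -0.992  0.004] tz [ 0.021 -0.007 -1.   ] -0.0 [-0.5   0.32  1.73  0.    1.07  1.2 ]
```

View pics/two2.png

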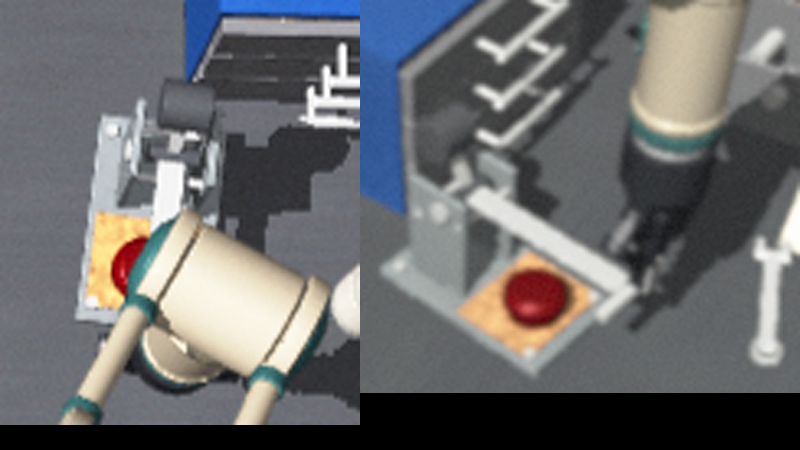

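```bash
python3 -c "
from h import *
d=manip.get_image('side'); f=d['frame']
a,b,c,e=100,180,335,435;k=7
g=cv2.resize(f[a:b,c:e],None,fx=k,fy=k,interpolation=2)
def pr(p,col):
    u=cv2.projectPoints(np.array([p],float),d['rvec'],d['tvec'],d['K'],None)[0].ravel(); print(u); cv2.circle(g,(int((u[0]+.5-c)*k),int((u[1]+.5-a)*k)),4,col,-1)
s=manip.get_state(); q=s['ee_rot'];R=Ro.from_quat([*q[1:],q[0]]).as_matrix()
pr(s['position'],(0,255,0)); pr(s['position']-.05*R[:,2],(0,255,255)); pr([.525,-.196,.115],(0,0,255))
pr([.519,-.241,.115],(255,0,255)); pr([.5302,-.151,.115],(255,0,255))
cv2.imwrite('pics/z3.png',g);rep()"
```

```text
[373.42788113 156.9730014 ]
[375.91944031 145.11430027]
[371.47550521 151.79086079]
[380.98214723 143.70953676]
[361.84892379 160.29935731]
2.95 [ 0.5178 -0.2003  0.0939] [-0.3 -0.5  0.3] tx [-0.124 -0.992  0.004] tz [ 0.02  -0.007 -1.   ] 0.0 [-0.5   0.32  1.73  0.    1.07  1.2 ]
```

View pics/z3.png

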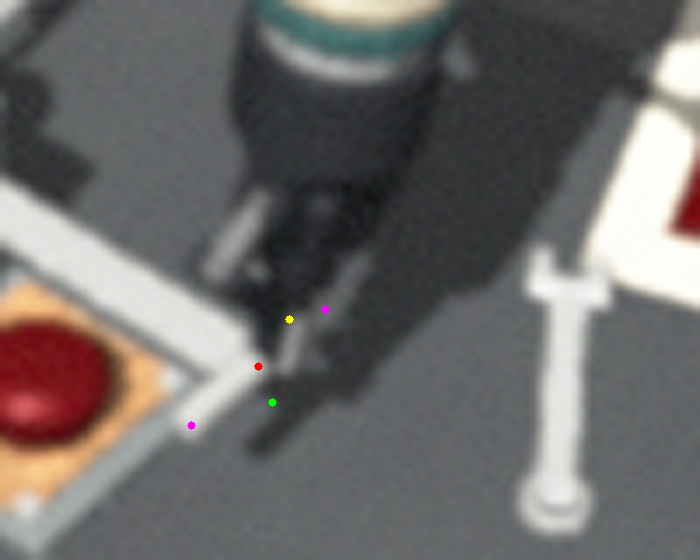

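The side zoom shows the bar unmoved at its measured place, with the fingertips at its centre or just short of it. The force is still within noise. I'll creep on until contact shows.

Call:
carry_out([
  [[0, -2, 0], 0],
  [[0, -2, 0], 0],
  [[0, -2, 0], 0],
])

```text
clock: 3.2
position: [0.5231, -0.2005, 0.0938]
ee_rot: [0.005, -0.662, 0.749, -0.008]
contact_force: [-1.0, -0.5, 0.3]
width: 0.0
```

Call:
carry_out([
  [[0, -3, 0], 0],
  [[0, -3, 0], 0],
  [[0, -3, 0], 0],
])

```text
clock: 3.45
position: [0.5325, -0.2016, 0.094]
ee_rot: [0.005, -0.662, 0.75, -0.008]
contact_force: [0.9, -0.2, 0.1]
width: -0.0
```

Call:
carry_out([
  [[0, -3, 0], 0],
  [[0, -3, 0], 0],
])

```text
clock: 3.62
position: [0.5393, -0.2025, 0.0941]
ee_rot: [0.005, -0.662, 0.75, -0.008]
contact_force: [0.1, -0.3, -0.3]
width: 0.0001
```

```bash
python3 -c "
from h import *
a,b,c,e=85,185,320,440
f=manip.get_image('side')['frame'];
g=cv2.resize(f[a:b,c:e],None,fx=4,fy=4,interpolation=2)
t=cv2.resize(manip.get_image('top')['frame'][130:230,350:430],None,fx=4,fy=4,interpolation=2)
cv2.imwrite('pics/z4.png',np.hstack([t,g]));rep()"
```

```text
3.72 [ 0.5396 -0.2026  0.0941] [-0.3  0.1  0.6] tx [-0.124 -0.992  0.004] tz [ 0.019 -0.006 -1.   ] -0.0 [-0.48  0.35  1.68  0.    1.09  1.21]
```

View pics/z4.png

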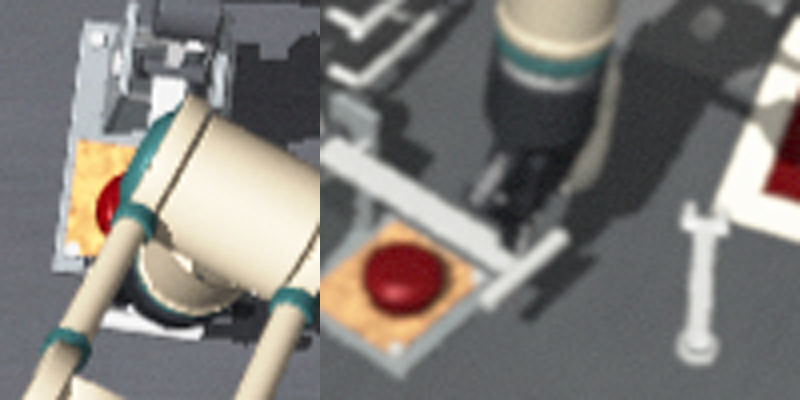

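The side view shows the whole bar in front of the fingers. The tips have passed over the bar and stand above the arm, although the reported TCP z is 0.094. So the real tips are higher than the reading says. I'll back off upward and to the front, then compare the visible tip with the reported TCP.

Call:
carry_out([
  [[0, 0, -15], 0],
  [[0, 0, -25], 0],
  [[0, 20, -10], 0],
  [[0, 25, 0], 0],
  [[0, 30, 0], 0],
  [[0, 15, 0], 0],
  [[0, 0, 0], 0],
  [[0, 0, 0], 0],
])

```text
clock: 4.38
position: [0.4468, -0.1907, 0.1438]
ee_rot: [0.005, -0.662, 0.749, -0.008]
contact_force: [-0.0, 0.4, 0.2]
width: 0.0002
```

```bash
python3 -c "
from h import *
d=manip.get_image('side'); f=d['frame']
a,b,c,e=90,180,340,440;k=6
g=cv2.resize(f[a:b,c:e],None,fx=k,fy=k,interpolation=2)
g=cv2.convertScaleAbs(g,alpha=2.2,beta=0)
s=manip.get_state(); q=s['ee_rot'];R=Ro.from_quat([*q[1:],q[0]]).as_matrix()
for m in range(0,6):
    u=cv2.projectPoints((s['position']-.01*m*R[:,2])[None],d['rvec'],d['tvec'],d['K'],None)[0].ravel(); print(m,u.round(1)); cv2.circle(g,(int((u[0]+.5-c)*k),int((u[1]+.5-a)*k)),3,(0,255-50*m,50*m),-1)
cv2.imwrite('pics/z5.png',g);rep()"
```

```text
0 [396.1 157.7]
1 [396.7 155.3]
2 [397.4 152.8]
3 [398.2 150.3]
4 [398.9 147.7]
5 [399.6 145.1]
4.43 [ 0.447  -0.1907  0.1437] [-0.4  0.3 -0.4] tx [-0.122 -0.993  0.004] tz [ 0.018 -0.006 -1.   ] 0.0 [-0.55  0.17  1.79  0.    1.16  1.14]
```

View pics/z5.png

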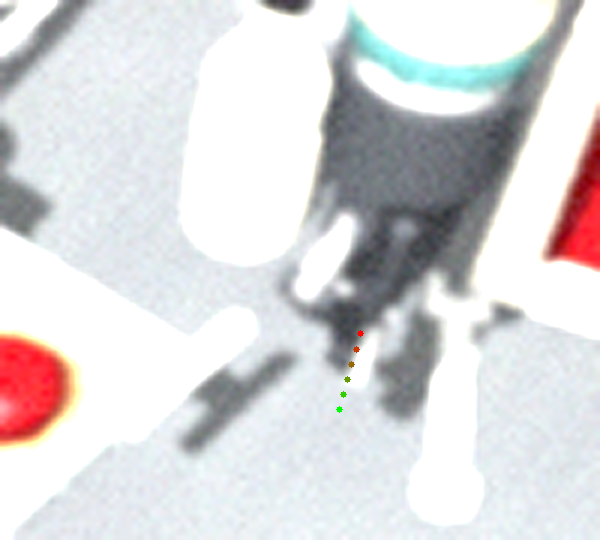

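In the brightened side view, the visible fingertips (about (399,153) px) end 15–25 mm above the projected TCP (396,158). That explains why they passed over the bar. I'll go lower, with the reported z at about 0.065, and move in again, watching for contact.

Call:
carry_out([
  [[-2, 0, 20], 0],
  [[-2, 0, 20], 0],
  [[0, 0, 20], 0],
  [[0, 0, 12], 0],
  [[0, 0, 4], 0],
  [[0, 0, 0], 0],
])

```text
clock: 4.93
position: [0.4594, -0.1906, 0.0662]
ee_rot: [0.007, -0.663, 0.749, -0.013]
contact_force: [0.3, -0.5, 0.2]
width: 0.0
```

Call:
carry_out([
  [[0, -10, 0], 0],
  [[0, -10, 0], 0],
  [[0, -8, 0], 0],
  [[0, -3, 0], 0],
  [[0, 0, 0], 0],
])

```text
clock: 5.35
position: [0.4986, -0.1967, 0.0697]
ee_rot: [0.008, -0.663, 0.748, -0.016]
contact_force: [0.0, 0.1, -0.6]
width: 0.0
```

Call:
carry_out([
  [[0, -3, 0], 0],
  [[0, -3, 0], 0],
])

```text
clock: 5.52
position: [0.5054, -0.1975, 0.0706]
ee_rot: [0.009, -0.663, 0.748, -0.017]
contact_force: [0.4, 0.2, -0.5]
width: 0.0002
```

Call:
carry_out([
  [[0, -3, 0], 0],
  [[0, -3, 0], 0],
])

```text
clock: 5.68
position: [0.5097, -0.198, 0.071]
ee_rot: [0.007, -0.663, 0.748, -0.015]
contact_force: [-9.1, -0.7, 4.9]
width: 0.0
```

Contact came at x = 0.509 with 9 N to the front. I'll move up along the bar's arc with light pressure and see which way the vertical force goes.

Call:
carry_out([
  [[0, -3, -4], 0],
  [[0, -3, -4], 0],
])

```text
clock: 5.85
position: [0.5091, -0.1976, 0.0771]
ee_rot: [0.003, -0.664, 0.748, -0.01]
contact_force: [-5.1, -1.3, -1.7]
width: 0.0003
```

```bash
python3 -c "
from h import *
rep()"
```

```text
5.85 [ 0.5091 -0.1976  0.0771] [-5.1 -1.3 -1.7] tx [-0.118 -0.993  0.009] tz [ 0.017 -0.011 -1.   ] 0.0 [-0.5   0.32  1.77 -0.    1.03  1.19]
```

The vertical force on the tool is now downward, so the fingers carry the bar's weight. I'll carry on up with a bit more pressure.

Call:
carry_out([
  [[0, -5, -4], 0],
  [[0, -5, -4], 0],
])

```text
clock: 6.02
position: [0.5084, -0.1975, 0.0826]
ee_rot: [-0.004, -0.665, 0.747, -0.001]
contact_force: [-8.4, -2.1, -1.6]
width: 0.0
```

Call:
carry_out([
  [[0, -5, -5], 0],
  [[0, -5, -5], 0],
])

```text
clock: 6.18
position: [0.5079, -0.1975, 0.0899]
ee_rot: [-0.012, -0.665, 0.747, 0.007]
contact_force: [-7.8, -2.2, -1.8]
width: 0.0004
```

```bash
python3 -c "
from h import *
rep();pic(6)"
```

```text
6.18 [ 0.5079 -0.1975  0.0899] [-7.8 -2.2 -1.8] tx [-0.115 -0.993  0.008] tz [-0.027 -0.005 -1.   ] 0.0 [-0.49  0.33  1.72 -0.02  1.11  1.21]
```

View pics/two6.png

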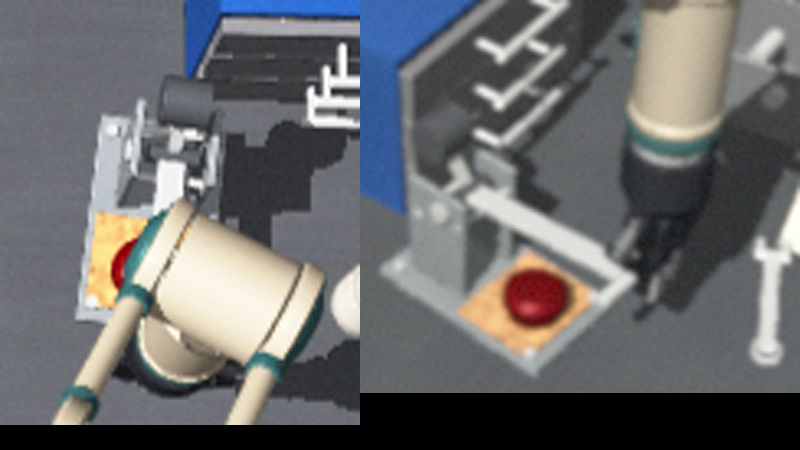

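In the side view the bar's left end has risen (crop (605,315) → (605,290)), so the arm is lifting, and the cap is undisturbed. I'll continue along the arc.

Call:
carry_out([
  [[0, -5, -9], 0],
  [[0, -5, -9], 0],
  [[0, -6, -9], 0],
])

```text
clock: 6.53
position: [0.5091, -0.1968, 0.1122]
ee_rot: [-0.022, -0.665, 0.746, 0.021]
contact_force: [-9.7, -1.0, -0.7]
width: 0.0003
```

Call:
carry_out([
  [[0, -7, -9], 0],
  [[0, -7, -9], 0],
  [[0, -7, -9], 0],
])

```text
clock: 6.78
position: [0.5127, -0.1972, 0.1354]
ee_rot: [-0.036, -0.665, 0.745, 0.037]
contact_force: [-10.5, 0.2, 1.1]
width: -0.0002
```

```bash
python3 -c "
from h import *
rep()"
```

```text
6.78 [ 0.5127 -0.1972  0.1354] [-10.5   0.2   1.1] tx [-0.113 -0.994  0.004] tz [-0.102  0.007 -0.995] -0.0 [-0.47  0.34  1.58 -0.04  1.31  1.23]
```

The wrist is tilting slightly under the pressure (6°), and the normal force now carries the lift. I'll ease the pressure a little and follow the arc.

Call:
carry_out([
  [[0, -5, -9], 0],
  [[0, -5, -9], 0],
  [[0, -5, -9], 0],
])

```text
clock: 7.03
position: [0.5201, -0.1981, 0.1599]
ee_rot: [-0.043, -0.664, 0.745, 0.046]
contact_force: [-4.9, -0.4, 1.2]
width: -0.0001
```

Call:
carry_out([
  [[0, -6, -8], 0],
  [[0, -6, -8], 0],
  [[0, -7, -8], 0],
])

```text
clock: 7.28
position: [0.5301, -0.1992, 0.1823]
ee_rot: [-0.052, -0.663, 0.744, 0.056]
contact_force: [-9.4, -0.2, 2.3]
width: -0.0004
```

```bash
python3 -c "
from h import *
rep();pic(7)"
```

```text
7.28 [ 0.5301 -0.1992  0.1823] [-9.4 -0.2  2.3] tx [-0.114 -0.993  0.003] tz [-0.152  0.014 -0.988] -0.0 [-0.45  0.36  1.43 -0.05  1.49  1.25]
```

View pics/two7.png

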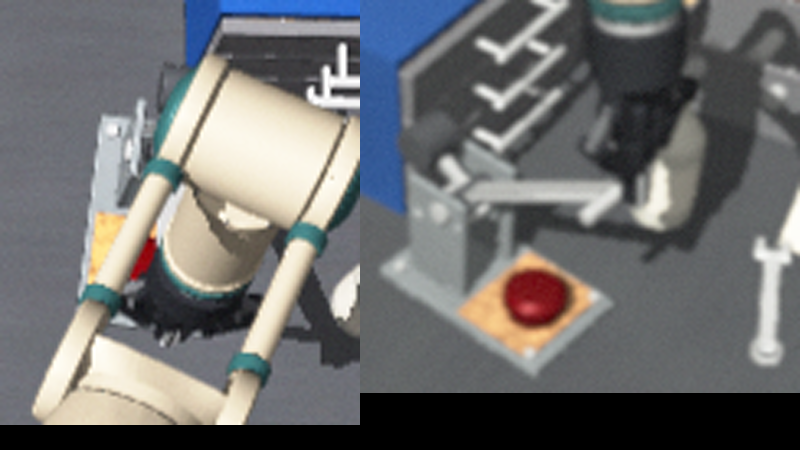

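The side view shows the guard arm raised to roughly 0.55 rad, with the cap untouched. I'll go on, now more to the rear.

Call:
carry_out([
  [[0, -7, -7], 0],
  [[0, -7, -7], 0],
  [[0, -8, -7], 0],
])

```text
clock: 7.63
position: [0.5412, -0.2002, 0.202]
ee_rot: [-0.062, -0.662, 0.744, 0.067]
contact_force: [-10.6, 0.7, 6.0]
width: -0.0001
```

Call:
carry_out([
  [[0, -9, -6], 0],
  [[0, -9, -6], 0],
  [[0, -9, -6], 0],
])

```text
clock: 7.88
position: [0.5539, -0.2016, 0.2201]
ee_rot: [-0.074, -0.659, 0.744, 0.081]
contact_force: [-9.8, 1.5, 8.9]
width: -0.0001
```

```bash
python3 -c "
from h import *
rep();d=manip.get_image('side')['frame'];cv2.imwrite('pics/s8.png',d)
print(ray(manip.get_image('side'),(0,0),0)[0]*0)"
```

```text
7.88 [ 0.5539 -0.2016  0.2201] [-9.8  1.5  8.9] tx [-0.119 -0.993  0.004] tz [-0.216  0.023 -0.976] -0.0 [-0.42  0.42  1.26 -0.07  1.67  1.27]
0.0
```

Call:
carry_out([
  [[0, -4, -10], 0],
  [[0, -4, -10], 0],
])

```text
clock: 8.15
position: [0.5638, -0.2022, 0.239]
ee_rot: [-0.075, -0.659, 0.744, 0.083]
contact_force: [-0.9, -0.0, 0.1]
width: 0.0002
```

Call:
carry_out([
  [[0, -7, -9], 0],
  [[0, -7, -9], 0],
])

```text
clock: 8.32
position: [0.5816, -0.2041, 0.255]
ee_rot: [-0.074, -0.659, 0.744, 0.082]
contact_force: [0.7, 0.1, -0.1]
width: 0.0001
```

```bash
python3 -c "
from h import *
rep();pic(9)"
```

```text
8.32 [ 0.5816 -0.2041  0.255 ] [ 0.7  0.1 -0.1] tx [-0.12  -0.993  0.002] tz [-0.219  0.024 -0.975] 0.0 [-0.41  0.46  1.12 -0.07  1.78  1.28]
```

View pics/two9.png

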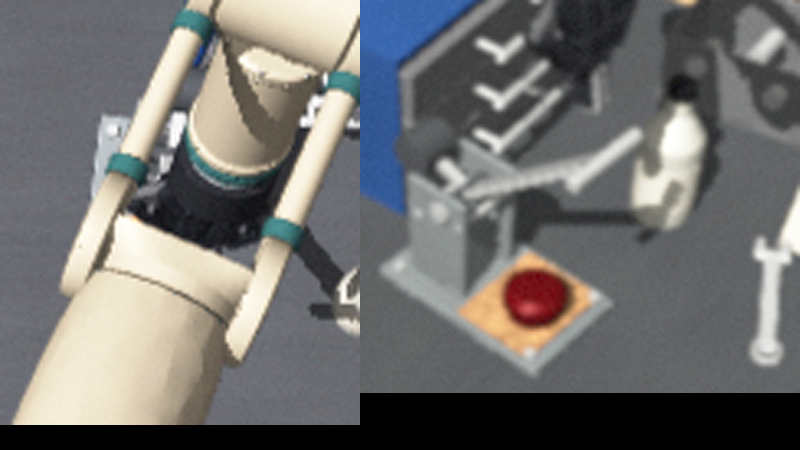

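In this view the arm is raised partway and the fingers have slipped over its bar. The bar ends are near (352,119) and (374,101) px. I'll work out its angle and check whether it is moving.

```bash
cat >> h.py <<'E'
X=np.array([.9928,-.12,0]);Y=np.array([.12,.9928,0]);B=np.array([.525,-.196,.115]);H=B+.2*X
def theta(d,uv):
    R=cv2.Rodrigues(d["rvec"])[0]; c=-R.T@d["tvec"].ravel(); v=R.T@np.linalg.inv(d["K"])@[uv[0],uv[1],1]
    p=c+v*((B-c)@Y)/(v@Y); q=p-H; return np.arctan2(q[2],-q@X).round(3), np.hypot(q[2],q@X).round(3)
E
python3 -c "
from h import *
d=manip.get_image('side');print(theta(d,(363,110)))
f=d['frame'];cv2.imwrite('pics/s10.png',f);rep()
c=f[60:185,285:425]; o=cv2.imread('pics/two9.png')[:393,360:]
print(np.abs(cv2.resize(c,(440,393),interpolation=2).astype(int)-o).mean())
for n,im in(('s8',cv2.imread('pics/s8.png')),('now',f)):
    m=(im.min(2)>150).astype(np.uint8)[60:185,285:395]; k,l,st,ce=cv2.connectedComponentsWithStats(m)
    print(n,[(st[i].tolist(),(ce[i]+[285,60]).round(1).tolist()) for i in range(1,k) if st[i,4]>15])
"
```

```text
(np.float64(0.694), np.float64(0.197))
8.47 [ 0.5818 -0.2043  0.2545] [-0.8  0.  -0.3] tx [-0.12  -0.993  0.003] tz [-0.219  0.024 -0.975] -0.0 [-0.41  0.46  1.12 -0.07  1.78  1.28]
3.247501734906315
s8 [([37, 0, 27, 35, 237], [335.7, 77.1]), ([32, 31, 45, 32, 356], [337.6, 110.0]), ([87, 46, 5, 17, 51], [374.0, 114.9]), ([16, 51, 18, 21, 176], [310.3, 121.4]), ([103, 53, 4, 10, 22], [389.3, 117.2]), ([37, 64, 6, 4, 16], [324.5, 125.5]), ([94, 68, 6, 5, 24], [381.2, 130.1]), ([36, 79, 18, 15, 58], [328.9, 145.5]), ([7, 80, 71, 38, 391], [322.7, 157.9])]
now [([37, 11, 15, 9, 56], [329.2, 74.8]), ([37, 20, 22, 15, 79], [331.8, 87.9]), ([33, 29, 57, 34, 469], [343.5, 111.6]), ([87, 33, 22, 34, 396], [383.4, 111.3]), ([16, 50, 18, 21, 161], [310.5, 121.2]), ([36, 79, 18, 15, 52], [328.8, 145.7]), ([7, 80, 72, 38, 380], [323.0, 158.2])]
```

```bash
python3 -c "
from h import *
for j in range(4):
    f=manip.get_image('side')['frame']
    m=(f.min(2)>150).astype(np.uint8)[60:185,285:395]; k,l,st,ce=cv2.connectedComponentsWithStats(m)
    print([(st[i].tolist(),(ce[i]+[285,60]).round(1).tolist()) for i in range(1,k) if st[i,4]>250])
cv2.imwrite('pics/s11.png',f);rep()
"
```

```text
[([33, 29, 59, 36, 491], [344.1, 112.7]), ([87, 34, 22, 35, 419], [383.1, 112.5]), ([7, 80, 72, 38, 375], [323.0, 158.1])]
[([33, 34, 76, 36, 828], [367.4, 115.6]), ([7, 80, 72, 38, 375], [322.9, 158.1])]
[([34, 34, 75, 38, 892], [367.0, 117.3]), ([7, 80, 72, 38, 372], [322.6, 158.0])]
[([34, 34, 75, 39, 902], [367.1, 118.3]), ([7, 80, 72, 38, 371], [322.4, 158.1])]
8.67 [ 0.5805 -0.204   0.2538] [ 0.4 -0.4  0.4] tx [-0.12  -0.993  0.002] tz [-0.221  0.025 -0.975] -0.0 [-0.41  0.46  1.12 -0.07  1.78  1.28]
```

The arm fell slowly back from 0.69 rad because the fingertips had tilted and slipped over the bar. The fingers need the opposite tilt, with the tips pointing to the rear and hooked under the bar. Stretching to the reach limit high above the bench, where nothing is in the way, may give that tilt. First I'll go up.

Call:
carry_out([
  [[0, 10, -40], 0],
  [[0, 10, -40], 0],
  [[0, 0, -41], 0],
  [[0, 0, -41], 0],
  [[0, 0, -41], 0],
  [[0, 0, -41], 0],
  [[0, 0, -41], 0],
  [[0, 0, -41], 0],
])

```text
clock: 9.33
position: [0.5907, -0.1985, 0.5076]
ee_rot: [-0.079, -0.659, 0.743, 0.092]
contact_force: [-0.7, -1.0, -0.3]
width: -0.0
```

```bash
python3 -c "
from h import *
rep()
d=manip.get_image('side');print('two7 theta',theta(d,(362.6,123.6)))
m=(d['frame'].min(2)>150).astype(np.uint8)[60:185,285:395]; k,l,st,ce=cv2.connectedComponentsWithStats(m)
print([(st[i].tolist(),(ce[i]+[285,60]).round(1).tolist()) for i in range(1,k) if st[i,4]>150]);cv2.imwrite('pics/s12.png',d['frame'])
r=cv2.imread('pics/side0.png'); print('diff to start',np.abs(r[85:185,285:395].astype(int)-d['frame'][85:185,285:395]).mean())
"
```

```text
9.33 [ 0.5907 -0.1985  0.5076] [-0.7 -1.  -0.3] tx [-0.12  -0.993 -0.004] tz [-0.239  0.033 -0.971] -0.0 [-0.4   0.61  0.23 -0.11  2.54  1.21]
two7 theta (np.float64(0.479), np.float64(0.176))
[([37, 0, 29, 35, 240], [336.3, 76.3]), ([87, 32, 22, 41, 657], [382.0, 112.5]), ([7, 58, 90, 60, 970], [339.3, 145.9])]
diff to start 2.158939393939394
```

It is already at the elbow limit (q3 = 0.23). Now I'll stretch outward and watch the tilt.

Call:
carry_out([
  [[0, -20, 0], 0],
  [[0, -20, 0], 0],
  [[0, -20, 0], 0],
  [[0, -20, 0], 0],
])

```text
clock: 9.72
position: [0.643, -0.1993, 0.4737]
ee_rot: [-0.067, -0.66, 0.745, 0.069]
contact_force: [-0.1, -0.6, -0.8]
width: -0.0002
```

```bash
python3 -c "
from h import *
rep()"
```

```text
9.72 [ 0.643  -0.1993  0.4737] [-0.1 -0.6 -0.8] tx [-0.121 -0.993  0.008] tz [-0.192  0.015 -0.981] -0.0 [-0.37  0.65  0.22 -0.09  2.45  1.26]
```

This works: the tilt is turning the right way. I'll keep stretching out and up.

Call:
carry_out([
  [[0, -20, -15], 0],
  [[0, -20, -15], 0],
  [[0, -20, -15], 0],
  [[0, -20, -15], 0],
  [[0, -20, -15], 0],
  [[0, -20, -15], 0],
])

```text
clock: 10.22
position: [0.6988, -0.1912, 0.4453]
ee_rot: [-0.047, -0.663, 0.746, 0.038]
contact_force: [-0.3, 0.9, -1.0]
width: -0.0
```

```bash
python3 -c "
from h import *
rep()"
```

```text
10.22 [ 0.6988 -0.1912  0.4453] [-0.3  0.9 -1. ] tx [-0.116 -0.993  0.021] tz [-0.121 -0.007 -0.993] -0.0 [-0.34  0.68  0.22 -0.06  2.35  1.31]
```

Call:
carry_out([
  [[0, -15, -38], 0],
  [[0, -15, -38], 0],
  [[0, -15, -38], 0],
  [[0, -15, -38], 0],
])

```text
clock: 10.55
position: [0.6843, -0.1737, 0.4965]
ee_rot: [-0.024, -0.665, 0.747, 0.001]
contact_force: [0.4, -0.1, -0.1]
width: 0.0001
```

```bash
python3 -c "
from h import *
rep()"
```

```text
10.55 [ 0.6843 -0.1737  0.4965] [ 0.4 -0.1 -0.1] tx [-0.115 -0.993  0.034] tz [-0.037 -0.03  -0.999] 0.0 [-0.32  0.61  0.22 -0.06  2.33  1.32]
```

Call:
carry_out([
  [[0, -15, -38], 0],
  [[0, -15, -38], 0],
  [[0, -15, -38], 0],
  [[0, -15, -38], 0],
  [[0, -15, -38], 0],
  [[0, -15, -38], 0],
  [[0, -15, -38], 0],
  [[0, -15, -38], 0],
])

```text
clock: 11.22
position: [0.6285, -0.1362, 0.6145]
ee_rot: [0.031, -0.664, 0.743, -0.082]
contact_force: [-0.1, -0.2, 0.4]
width: 0.0
```

```bash
python3 -c "
from h import *
rep()"
```

```text
11.22 [ 0.6285 -0.1362  0.6145] [-0.1 -0.2  0.4] tx [-0.118 -0.991  0.063] tz [ 0.155 -0.081 -0.985] 0.0 [-0.3   0.44  0.22 -0.04  2.31  1.35]
```

The tips now point 9° to the rear. I'll take about 15° more.

Call:
carry_out([
  [[0, -15, -38], 0],
  [[0, -15, -38], 0],
  [[0, -15, -38], 0],
  [[0, -15, -38], 0],
  [[0, -15, -38], 0],
  [[0, -15, -38], 0],
  [[0, -15, -38], 0],
  [[0, -15, -38], 0],
  [[0, -15, -38], 0],
  [[0, -15, -38], 0],
])

```text
clock: 12.05
position: [0.5284, -0.0878, 0.7436]
ee_rot: [0.1, -0.654, 0.728, -0.178]
contact_force: [0.4, -0.2, -0.7]
width: -0.0004
```

```bash
python3 -c "
from h import *
rep()"
```

```text
12.05 [ 0.5284 -0.0878  0.7436] [ 0.4 -0.2 -0.7] tx [-0.125 -0.988  0.088] tz [ 0.379 -0.13  -0.916] -0.0 [-0.28  0.22  0.22 -0.03  2.29  1.38]
```

Call:
carry_out([
  [[0, -15, -38], 0],
  [[0, -15, -38], 0],
  [[0, -15, -38], 0],
  [[0, -15, -38], 0],
  [[0, -15, -38], 0],
  [[0, -15, -38], 0],
])

```text
clock: 12.55
position: [0.4514, -0.0581, 0.8112]
ee_rot: [0.142, -0.644, 0.714, -0.235]
contact_force: [0.5, 0.2, -0.1]
width: 0.0002
```

```bash
python3 -c "
from h import *
rep(); R,v=tool([.40,-.18,.30]); print(v.round())"
```

```text
12.55 [ 0.4514 -0.0581  0.8112] [ 0.5  0.2 -0.1] tx [-0.131 -0.986  0.1  ] tz [ 0.505 -0.153 -0.849] 0.0 [-0.27  0.09  0.22 -0.02  2.28  1.39]
[ 76. 301. 427.]
```

The tips now point 32° to the rear. I'll bring the tool down in front of the cap's arm.

Call:
carry_out([
  [[6, 22, 31], 0],
  [[6, 22, 31], 0],
  [[6, 22, 31], 0],
  [[6, 22, 31], 0],
  [[6, 22, 31], 0],
  [[6, 22, 31], 0],
  [[6, 22, 31], 0],
  [[6, 22, 31], 0],
  [[6, 22, 31], 0],
  [[6, 22, 31], 0],
])

```text
clock: 13.38
position: [0.417, -0.1466, 0.4676]
ee_rot: [0.155, -0.641, 0.706, -0.26]
contact_force: [0.6, 0.6, 0.2]
width: 0.0
```

```bash
python3 -c "
from h import *
rep(); R,v=tool([.43,-.18,.20]); print(v.round())"
```

```text
13.38 [ 0.417  -0.1466  0.4676] [0.6 0.6 0.2] tx [-0.131 -0.985  0.115] tz [ 0.552 -0.168 -0.817] 0.0 [-0.71 -0.35  1.63  0.24  1.29  0.96]
[  1. 139. 231.]
```

Call:
carry_out([
  [[0, 20, 33], 0],
  [[0, 20, 33], 0],
  [[0, 20, 33], 0],
  [[0, 20, 33], 0],
  [[0, 20, 33], 0],
  [[0, 20, 33], 0],
  [[0, 10, 20], 0],
  [[0, 0, 0], 0],
])

```text
clock: 14.05
position: [0.4192, -0.1744, 0.1978]
ee_rot: [0.152, -0.638, 0.709, -0.259]
contact_force: [0.3, 0.0, -0.8]
width: 0.0002
```

```bash
python3 -c "
from h import *
rep(); R,v=tool([.45,-.187,.08]); print(v.round())
d=manip.get_image('side');r=cv2.imread('pics/side0.png');print(np.abs(r[100:170,285:360].astype(int)-d['frame'][100:170,285:360]).mean())
m=(d['frame'].min(2)>150).astype(np.uint8)[60:185,285:395]; k,l,st,ce=cv2.connectedComponentsWithStats(m)
print([(st[i].tolist()) for i in range(1,k) if st[i,4]>150])"
```

```text
14.05 [ 0.4192 -0.1744  0.1978] [ 0.3  0.  -0.8] tx [-0.138 -0.984  0.115] tz [ 0.547 -0.173 -0.819] 0.0 [-0.79 -0.22  2.22  0.46  0.64  0.58]
[ -5.  40. 116.]
12.397142857142857
[[37, 0, 29, 35, 285], [86, 32, 24, 41, 709], [7, 49, 90, 70, 1822]]
```

```bash
python3 -c "
from h import *
R,_=tool(B); T=B+.045*R[:,2]+.0585*R[:,1]; _,v=tool(T); print(T.round(3),v.round(),R.round(2).tolist())
for n in ('side0','s12'):
    m=(cv2.imread(f'pics/{n}.png').min(2)>150).astype(np.uint8)[60:185,285:395]; k,l,st,ce=cv2.connectedComponentsWithStats(m)
    print(n,[(st[i].tolist()) for i in range(1,k) if st[i,4]>150])"
```

```text
[ 0.501 -0.201  0.045] [ -3.  19. 176.] [[-0.14, -0.82, 0.55], [-0.98, 0.05, -0.17], [0.12, -0.56, -0.82]]
side0 [[37, 0, 29, 35, 244], [87, 32, 22, 41, 657], [7, 59, 90, 59, 984]]
s12 [[37, 0, 29, 35, 240], [87, 32, 22, 41, 657], [7, 58, 90, 60, 970]]
```

The component boxes from the last clear frame match the start frame, so the arm is back down. Now I'll bring the tilted fingers in under and in front of the bar.

Call:
carry_out([
  [[0, 4, 28], 0],
  [[0, 4, 28], 0],
  [[0, 4, 28], 0],
  [[0, 4, 28], 0],
  [[0, 3, 25], 0],
  [[0, 0, 15], 0],
  [[0, 0, 0], 0],
])

```text
clock: 14.68
position: [0.5035, -0.2116, 0.0891]
ee_rot: [0.157, -0.635, 0.702, -0.281]
contact_force: [0.5, -0.9, 0.8]
width: 0.0
```

```bash
python3 -c "
from h import *
rep(); R,v=tool(B); print(v.round())"
```

```text
14.68 [ 0.5035 -0.2116  0.0891] [ 0.5 -0.9  0.8] tx [-0.144 -0.98   0.136] tz [ 0.577 -0.195 -0.793] 0.0 [-0.68  0.12  2.32  1.22  0.23 -0.15]
[-15. -32. -11.]
```

Call:
carry_out([
  [[-5, 5, 10], 0],
  [[-5, 5, 10], 0],
  [[-5, 5, 10], 0],
])

```text
clock: 14.93
position: [0.518, -0.207, 0.0681]
ee_rot: [0.16, -0.635, 0.698, -0.289]
contact_force: [0.1, 0.3, 0.3]
width: 0.0
```

```bash
python3 -c "
from h import *
rep(); R,v=tool(B); print(v.round())"
```

```text
14.93 [ 0.518  -0.207   0.0681] [0.1 0.3 0.3] tx [-0.142 -0.979  0.144] tz [ 0.591 -0.201 -0.781] 0.0 [-0.65  0.18  2.35  1.77  0.2  -0.69]
[ -5. -34. -35.]
```

Call:
carry_out([
  [[-2, 0, 8], 0],
  [[0, -4, 4], 0],
  [[0, -4, 0], 0],
])

```text
clock: 15.18
position: [0.5373, -0.2093, 0.0704]
ee_rot: [0.164, -0.633, 0.697, -0.295]
contact_force: [-0.0, 1.1, -0.5]
width: 0.0001
```

Call:
carry_out([
  [[0, -4, 0], 0],
  [[0, -4, 0], 0],
])

```text
clock: 15.35
position: [0.5375, -0.2096, 0.0739]
ee_rot: [0.159, -0.633, 0.698, -0.294]
contact_force: [-13.9, 2.9, -1.7]
width: -0.0
```

```bash
python3 -c "
from h import *
rep(); R,v=tool(B); print(v.round())"
```

```text
15.35 [ 0.5375 -0.2096  0.0739] [-13.9   2.9  -1.7] tx [-0.148 -0.978  0.15 ] tz [ 0.593 -0.209 -0.777] -0.0 [-0.61  0.19  2.31  1.72  0.17 -0.6 ]
[ -5. -15. -42.]
```

Contact is at the expected place: the bar is 42 mm behind the tip and 15 mm off the axis. Now I'll push straight up.

Call:
carry_out([
  [[1, -5, -7], 0],
  [[1, -5, -7], 0],
  [[1, -6, -7], 0],
])

```text
clock: 15.6
position: [0.5368, -0.2088, 0.1024]
ee_rot: [0.159, -0.632, 0.699, -0.295]
contact_force: [-0.5, 0.4, -1.8]
width: -0.0
```

```bash
python3 -c "
from h import *
rep(); R,v=tool(B); print(v.round())"
```

```text
15.6 [ 0.5368 -0.2088  0.1024] [-0.5  0.4 -1.8] tx [-0.151 -0.977  0.151] tz [ 0.595 -0.212 -0.776] -0.0 [-0.61  0.13  2.28  1.18  0.18 -0.05]
[ -9.   2. -19.]
```

It's rising with only 2 N, almost straight up. I'll follow the arc.

Call:
carry_out([
  [[1, -7, -6], 0],
  [[1, -7, -6], 0],
  [[1, -7, -6], 0],
  [[1, -7, -5], 0],
])

```text
clock: 15.93
position: [0.5452, -0.2101, 0.1485]
ee_rot: [0.159, -0.631, 0.697, -0.3]
contact_force: [0.1, 0.6, -1.3]
width: -0.0001
```

Call:
carry_out([
  [[1, -8, -4], 0],
  [[1, -8, -4], 0],
  [[1, -8, -4], 0],
  [[1, -8, -4], 0],
])

```text
clock: 16.27
position: [0.5603, -0.2133, 0.1935]
ee_rot: [0.158, -0.63, 0.696, -0.306]
contact_force: [-0.8, 0.5, -0.2]
width: -0.0004
```

```bash
cat >> h.py <<'E'
def cont():
    # bar angle if bar touches the finger face 15 mm off the axis
    from scipy.optimize import brentq
    f=lambda t: tool(H+.2*np.array([-np.cos(t)*X[0],-np.cos(t)*X[1],np.sin(t)]))[1][1]+15
    try:
        t=brentq(f,0,1.5); print("theta",round(t,2),tool(H+.2*(-np.cos(t)*X+np.array([0,0,np.sin(t)])))[1].round())
    except ValueError: print(f(0),f(1.5))
E
python3 -c "
from h import *
rep(); cont()"
```

```text
16.27 [ 0.5603 -0.2133  0.1935] [-0.8  0.5 -0.2] tx [-0.156 -0.974  0.166] tz [ 0.605 -0.227 -0.763] -0.0 [-0.57  0.02  2.1   0.4   0.36  0.77]
theta 0.57 [ -8. -15. -28.]
```

By geometry the arm is at about 0.57 rad, with the bar well on the fingers. I'll continue to the rear.

Call:
carry_out([
  [[1, -9, -1], 0],
  [[1, -9, -1], 0],
  [[1, -9, 0], 0],
])

```text
clock: 16.52
position: [0.5792, -0.2181, 0.2228]
ee_rot: [0.157, -0.628, 0.696, -0.311]
contact_force: [0.8, -0.5, 0.3]
width: 0.0003
```

```bash
python3 -c "
from h import *
rep(); cont()"
```

```text
16.52 [ 0.5792 -0.2181  0.2228] [ 0.8 -0.5  0.3] tx [-0.162 -0.972  0.173] tz [ 0.608 -0.236 -0.758] 0.0 [-0.55  0.01  2.03  0.29  0.41  0.9 ]
theta 0.74 [-10. -15. -26.]
```

Call:
carry_out([
  [[0, -9, 1], 0],
  [[0, -9, 1], 0],
  [[0, -9, 1], 0],
])

```text
clock: 16.77
position: [0.603, -0.223, 0.2498]
ee_rot: [0.156, -0.625, 0.696, -0.318]
contact_force: [-0.7, 0.3, 0.3]
width: -0.0001
```

Call:
carry_out([
  [[0, -9, 2], 0],
  [[0, -8, 2], 0],
  [[0, -5, 0], 0],
])

```text
clock: 17.02
position: [0.624, -0.2283, 0.2738]
ee_rot: [0.155, -0.621, 0.695, -0.326]
contact_force: [-0.1, 0.3, -0.4]
width: -0.0
```

```bash
python3 -c "
from h import *
rep(); cont()
d=manip.get_image('side');cv2.imwrite('pics/s14.png',d['frame'])
cv2.imwrite('pics/v14.png',cv2.resize(d['frame'][30:190,260:430],None,fx=3.5,fy=3.5,interpolation=2))
m=(d['frame'].min(2)>150).astype(np.uint8)[60:185,285:395]; k,l,st,ce=cv2.connectedComponentsWithStats(m)
print([(st[i].tolist()) for i in range(1,k) if st[i,4]>40])"
```

```text
17.02 [ 0.624  -0.2283  0.2738] [-0.1  0.3 -0.4] tx [-0.18  -0.965  0.191] tz [ 0.621 -0.262 -0.739] -0.0 [-0.49  0.03  1.89  0.14  0.49  1.09]
theta 1.08 [-17. -15. -15.]
[[13, 0, 31, 25, 69], [37, 0, 29, 35, 289], [102, 0, 8, 13, 72], [37, 28, 27, 19, 102], [89, 32, 16, 13, 116], [7, 48, 90, 71, 1835], [86, 48, 20, 25, 306]]
```

```bash
python3 -c "
from h import *
a=cv2.imread('pics/side0.png');
for n in('side0','s11','s14'):
    b=cv2.imread(f'pics/{n}.png'); print(n,[b[int(160.6+(143.9-160.6)*t),int(361.1+19.5*t)].tolist() for t in(.1,.3,.5,.7,.9)], 'arm',[b[int(121+(150-121)*t),int(322+(368-322)*t)].tolist() for t in(.2,.5,.8)])
d=manip.get_image('top'); f=d['frame']; cv2.imwrite('pics/t14.png',f); t0=cv2.imread('pics/top0.png')
print([f[int(208.6+4.1*t),int(370.9+30*t)].tolist() for t in(.1,.3,.5,.7,.9)],[t0[int(208.6+4.1*t),int(370.9+30*t)].tolist() for t in(.1,.5,.9)])
c=np.hstack([cv2.resize(cv2.imread('pics/s14.png')[30:190,260:430],None,fx=2.5,fy=2.5,interpolation=2),cv2.resize(f[70:230,330:470],None,fx=2.5,fy=2.5,interpolation=2)]);cv2.imwrite('pics/v14.png',c)"
```

```text
side0 [[221, 225, 223], [222, 224, 224], [223, 224, 224], [219, 222, 222], [218, 222, 222]] arm [[221, 225, 223], [222, 225, 224], [220, 224, 224]]
s11 [[125, 125, 122], [101, 99, 98], [102, 102, 100], [104, 101, 100], [95, 94, 92]] arm [[84, 85, 81], [100, 101, 96], [105, 103, 99]]
s14 [[227, 231, 230], [229, 232, 233], [226, 229, 229], [232, 235, 234], [227, 230, 229]] arm [[236, 238, 238], [235, 237, 237], [234, 237, 236]]
[[250, 250, 250], [128, 125, 67], [163, 179, 174], [148, 172, 186], [112, 130, 144]] [[242, 242, 242], [242, 240, 241], [239, 240, 241]]
```

The bar's pixels in the side frame are bright at the down position again, so the arm slipped off the fingertips at about 0.5 rad and fell back. That fits the real tips being about 25 mm short of the reported TCP. I'll repeat with the bar deeper on the fingers, keeping it about 50 mm behind the TCP.

```bash
python3 -c "
from h import *
R,v=tool([.43,-.178,.24]); print(v.round(),R.round(2).tolist())"
```

```text
[ -20.  171. -109.] [[-0.18, -0.76, 0.62], [-0.97, 0.01, -0.26], [0.19, -0.65, -0.74]]
```

Call:
carry_out([
  [[-3, 28, -18], 0],
  [[-3, 28, -18], 0],
  [[-3, 28, -18], 0],
  [[-3, 28, -18], 0],
  [[-3, 28, -18], 0],
  [[-3, 28, -18], 0],
  [[0, 0, 0], 0],
])

```text
clock: 17.7
position: [0.4236, -0.1766, 0.2406]
ee_rot: [0.154, -0.622, 0.694, -0.329]
contact_force: [-0.6, -0.5, -1.3]
width: -0.0
```

```bash
python3 -c "
from h import *
rep(); R,_=tool(B); T=B+.055*R[:,2]+.045*R[:,1]; _,v=tool(T); print(T.round(3),v.round())
b=manip.get_image('side')['frame']; print('bar',[b[int(160.6+(143.9-160.6)*t),int(361.1+19.5*t)].tolist() for t in(.1,.3,.5,.7,.9)])"
```

```text
17.7 [ 0.4236 -0.1766  0.2406] [-0.6 -0.5 -1.3] tx [-0.179 -0.964  0.195] tz [ 0.622 -0.265 -0.737] -0.0 [-0.75 -0.31  2.24  0.46  0.55  0.61]
[ 0.525 -0.21   0.045] [-24.  49. 216.]
bar [[233, 236, 235], [232, 236, 235], [232, 235, 235], [233, 235, 235], [232, 234, 234]]
```

Call:
carry_out([
  [[-3, 8, 29], 0],
  [[-3, 8, 29], 0],
  [[-3, 8, 29], 0],
  [[-3, 8, 29], 0],
  [[-3, 8, 29], 0],
  [[-3, 8, 20], 0],
  [[0, 0, 0], 0],
])

```text
clock: 18.33
position: [0.4882, -0.1994, 0.1474]
ee_rot: [0.164, -0.619, 0.688, -0.342]
contact_force: [0.6, 0.3, -0.5]
width: -0.0003
```

```bash
python3 -c "
from h import *
rep(); R,v=tool(B); print(v.round())"
```

```text
18.33 [ 0.4882 -0.1994  0.1474] [ 0.6  0.3 -0.5] tx [-0.18  -0.964  0.198] tz [ 0.649 -0.268 -0.712] -0.0 [-0.66 -0.03  2.37  1.38  0.19 -0.29]
[-16.  -5.  46.]
```

Call:
carry_out([
  [[-4, 17, 14], 0],
  [[-4, 17, 14], 0],
  [[-4, 17, 14], 0],
  [[-4, 17, 14], 0],
])

```text
clock: 18.67
position: [0.4897, -0.1932, 0.1102]
ee_rot: [0.173, -0.622, 0.683, -0.34]
contact_force: [0.3, -0.4, -0.7]
width: -0.0
```

```bash
python3 -c "
from h import *
rep(); R,v=tool(B); print(v.round())"
```

```text
18.67 [ 0.4897 -0.1932  0.1102] [ 0.3 -0.4 -0.7] tx [-0.165 -0.968  0.187] tz [ 0.66  -0.25  -0.709] -0.0 [-0.68  0.06  2.45  2.09  0.25 -1.02]
[ -2. -29.  21.]
```

Call:
carry_out([
  [[0, 5, 20], 0],
  [[0, 5, 20], 0],
  [[0, 5, 20], 0],
  [[0, 3, 15], 0],
  [[0, 0, 0], 0],
])

```text
clock: 19.08
position: [0.53, -0.211, 0.0488]
ee_rot: [0.177, -0.622, 0.682, -0.341]
contact_force: [0.0, 0.6, -0.7]
width: 0.0002
```

```bash
python3 -c "
from h import *
rep(); R,v=tool(B); print(v.round())"
```

```text
19.08 [ 0.53   -0.211   0.0488] [ 0.   0.6 -0.7] tx [-0.163 -0.97   0.183] tz [ 0.665 -0.245 -0.705] 0.0 [-0.64  0.29  2.47  2.63  0.43 -1.57]
[ -2. -42. -54.]
```

The bar is now 54 mm behind the TCP and 42 mm off the axis, as wanted. I'll close in, then push up.

Call:
carry_out([
  [[0, -9, 0], 0],
  [[0, -8, 0], 0],
  [[0, -4, 0], 0],
  [[0, -3, 0], 0],
])

```text
clock: 19.42
position: [0.5486, -0.2092, 0.0653]
ee_rot: [0.178, -0.623, 0.683, -0.337]
contact_force: [-6.5, -1.9, -1.3]
width: 0.0003
```

Call:
carry_out([
  [[1, -6, -4], 0],
  [[1, -6, -4], 0],
  [[1, -6, -5], 0],
])

```text
clock: 19.67
position: [0.5477, -0.2082, 0.0851]
ee_rot: [0.174, -0.624, 0.686, -0.333]
contact_force: [0.2, 0.7, -2.5]
width: 0.0
```

```bash
python3 -c "
from h import *
rep(); cont()"
```

```text
19.67 [ 0.5477 -0.2082  0.0851] [ 0.2  0.7 -2.5] tx [-0.162 -0.971  0.177] tz [ 0.654 -0.24  -0.718] 0.0 [-0.6   0.2   2.37  2.36  0.25 -1.24]
theta 0.08 [  0. -15. -51.]
```

Call:
carry_out([
  [[1, -7, -5], 0],
  [[1, -7, -5], 0],
  [[1, -7, -5], 0],
  [[1, -7, -4], 0],
])

```text
clock: 20.0
position: [0.551, -0.2077, 0.1199]
ee_rot: [0.171, -0.623, 0.687, -0.332]
contact_force: [-0.1, 1.6, -2.5]
width: 0.0004
```

```bash
python3 -c "
from h import *
rep(); cont()"
```

```text
20.0 [ 0.551  -0.2077  0.1199] [-0.1  1.6 -2.5] tx [-0.166 -0.97   0.179] tz [ 0.649 -0.244 -0.721] 0.0 [-0.58  0.12  2.3   1.81  0.16 -0.66]
theta 0.25 [  1. -15. -48.]
```

Call:
carry_out([
  [[1, -8, -3], 0],
  [[1, -8, -3], 0],
  [[1, -8, -2], 0],
])

```text
clock: 20.25
position: [0.5588, -0.2086, 0.1421]
ee_rot: [0.169, -0.622, 0.688, -0.333]
contact_force: [-2.7, 0.3, 0.5]
width: 0.0002
```

```bash
python3 -c "
from h import *
rep(); cont()"
```

```text
20.25 [ 0.5588 -0.2086  0.1421] [-2.7  0.3  0.5] tx [-0.169 -0.969  0.183] tz [ 0.647 -0.249 -0.721] 0.0 [-0.57  0.09  2.25  1.28  0.14 -0.11]
theta 0.37 [  1. -15. -48.]
```

Call:
carry_out([
  [[1, -8, -3], 0],
  [[1, -8, -3], 0],
  [[1, -8, -2], 0],
  [[1, -8, -2], 0],
])

```text
clock: 20.58
position: [0.5721, -0.2093, 0.1738]
ee_rot: [0.167, -0.622, 0.688, -0.334]
contact_force: [-0.5, -0.4, -1.0]
width: 0.0003
```

```bash
python3 -c "
from h import *
rep(); cont()"
```

```text
20.58 [ 0.5721 -0.2093  0.1738] [-0.5 -0.4 -1. ] tx [-0.17  -0.968  0.186] tz [ 0.646 -0.252 -0.721] 0.0 [-0.54  0.05  2.18  0.68  0.19  0.5 ]
theta 0.54 [  2. -15. -46.]
```

Call:
carry_out([
  [[1, -9, 0], 0],
  [[1, -9, 0], 0],
  [[1, -9, 0], 0],
])

```text
clock: 20.83
position: [0.5893, -0.2113, 0.1948]
ee_rot: [0.166, -0.622, 0.688, -0.335]
contact_force: [-0.7, -0.4, 0.0]
width: 0.0001
```

```bash
python3 -c "
from h import *
rep(); cont()"
```

```text
20.83 [ 0.5893 -0.2113  0.1948] [-0.7 -0.4  0. ] tx [-0.17  -0.967  0.187] tz [ 0.645 -0.253 -0.721] 0.0 [-0.52  0.05  2.12  0.44  0.24  0.76]
theta 0.68 [  2. -15. -48.]
```

The geometry gives 0.68 rad with the bar still deep on the fingers. I'll keep going past the balance point.

Call:
carry_out([
  [[1, -9, 1], 0],
  [[1, -9, 1], 0],
  [[1, -9, 1], 0],
  [[1, -9, 2], 0],
])

```text
clock: 21.17
position: [0.6162, -0.2158, 0.22]
ee_rot: [0.165, -0.622, 0.688, -0.336]
contact_force: [0.0, 1.2, -1.1]
width: -0.0001
```

```bash
python3 -c "
from h import *
rep(); cont()
d=manip.get_image('side'); b=d['frame']; cv2.imwrite('pics/s15.png',b); print('bar',[b[int(160.6+(143.9-160.6)*t),int(361.1+19.5*t)].tolist() for t in(.1,.5,.9)])"
```

```text
21.17 [ 0.6162 -0.2158  0.22  ] [ 0.   1.2 -1.1] tx [-0.172 -0.967  0.19 ] tz [ 0.645 -0.256 -0.72 ] -0.0 [-0.49  0.06  2.03  0.27  0.3   0.95]
theta 0.86 [  2. -15. -51.]
bar [[137, 137, 132], [118, 116, 112], [114, 112, 110]]
```

Call:
carry_out([
  [[1, -9, 2], 0],
  [[1, -9, 3], 0],
  [[1, -9, 3], 0],
  [[1, -9, 3], 0],
])

```text
clock: 21.55
position: [0.6485, -0.2229, 0.2411]
ee_rot: [0.165, -0.621, 0.688, -0.338]
contact_force: [-0.1, -0.4, -0.4]
width: -0.0
```

```bash
python3 -c "
from h import *
rep(); cont()
d=manip.get_image('side'); b=d['frame']; cv2.imwrite('pics/s16.png',b); print('bar',[b[int(160.6+(143.9-160.6)*t),int(361.1+19.5*t)].tolist() for t in(.1,.5,.9)])"
```

```text
21.55 [ 0.6485 -0.2229  0.2411] [-0.1 -0.4 -0.4] tx [-0.174 -0.965  0.194] tz [ 0.647 -0.26  -0.717] -0.0 [-0.47  0.09  1.94  0.17  0.35  1.07]
theta 1.05 [ -1. -15. -53.]
bar [[138, 138, 133], [115, 113, 111], [110, 109, 106]]
```

The bar is no longer at its down position, and the fingers have carried it to about 1.05 rad by geometry, past balance. I'll hold a moment, then back out along the tool axis and check.

Call:
carry_out([
  [[0, 0, 0], 0],
  [[0, 0, 0], 0],
  [[0, 0, 0], 0],
  [[0, 0, 0], 0],
  [[0, 0, 0], 0],
  [[0, 0, 0], 0],
  [[0, 0, 0], 0],
  [[0, 0, 0], 0],
])

```text
clock: 22.27
position: [0.6465, -0.2228, 0.2421]
ee_rot: [0.164, -0.621, 0.688, -0.339]
contact_force: [-0.3, -0.6, -0.8]
width: -0.0
```

Call:
carry_out([
  [[0, 3, -15], 0],
  [[0, 5, -25], 0],
  [[0, 5, -35], 0],
  [[0, 5, -35], 0],
  [[0, 5, -35], 0],
  [[0, 5, -35], 0],
  [[0, 5, -35], 0],
  [[0, 0, 0], 0],
])

```text
clock: 22.93
position: [0.4769, -0.1639, 0.3761]
ee_rot: [0.163, -0.622, 0.688, -0.336]
contact_force: [0.2, -0.3, 1.1]
width: -0.0003
```

```bash
python3 -c "
from h import *
rep(); f=manip.get_image('top')['frame']; s=manip.get_image('side')['frame']; cv2.imwrite('pics/tF.png',f); cv2.imwrite('pics/sF.png',s)
d=manip.get_image('side')
for t in(1.05,1.45): print(t,cv2.projectPoints((H+.2*(-np.cos(t)*X+[0,0,np.sin(t)]))[None],d['rvec'],d['tvec'],d['K'],None)[0].ravel())
a=cv2.resize(s[20:200,180:440],(520,360),interpolation=2); b=cv2.resize(f[90:290,240:480],(280,233),interpolation=2)
c=np.zeros((360,800,3),np.uint8); c[:,:520]=a; c[:233,520:]=b; cv2.imwrite('pics/vF.png',c)"
```

```text
22.93 [ 0.4769 -0.1639  0.3761] [ 0.2 -0.3  1.1] tx [-0.173 -0.966  0.194] tz [ 0.642 -0.26  -0.721] -0.0 [-0.57 -0.32  1.92  0.18  0.79  1.02]
1.05 [349.31112507  86.93132252]
1.45 [328.16562993  66.92392547]
```

View pics/vF.png

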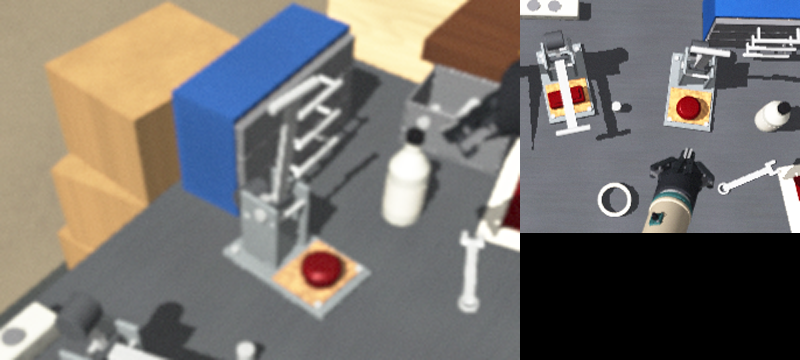

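The last view shows the arm leaning on its upper stop: the bar centre is at about (330,66) px, against (328,67) predicted for 1.45 rad. The cap is on its pad, the cover's arm is down, and the gripper is clear. I'll do a quick bystander check and hand in.

```bash
python3 -c "
from h import *
a=cv2.imread('pics/top0.png').astype(int); d=manip.get_image('top'); b=d['frame'].astype(int)
for n,(x0,y0,x1,y1) in dict(cover=(250,110,310,215),tape=(300,243,340,280),socket=(315,174,330,190),thinner=(440,170,475,206),tin=(160,150,205,192),driver=(165,215,235,245)).items(): print(n,np.abs(a-b)[y0:y1,x0:x1].mean().round(1))
m=((b[...,2]>90)&(b[...,1]<50)).astype(np.uint8)[160:210,355:420]; M=cv2.moments(m,True); print('cap stand-x ahead of hinge', -(ray(d,(M['m10']/M['m00']+355,M['m01']/M['m00']+160),.053)-H)@X, (ray(d,(M['m10']/M['m00']+355,M['m01']/M['m00']+160),.053)-H)@Y)
rep(); print(manip.sign_off())"
```

```text
cover 12.4
tape 11.6
socket 11.3
thinner 11.9
tin 9.1
driver 12.3
cap stand-x ahead of hinge 0.0976362804526395 0.008608332654740551
23.13 [ 0.4784 -0.1645  0.3682] [-1.4  0.6  0. ] tx [-0.171 -0.967  0.19 ] tz [ 0.635 -0.256 -0.729] -0.0 [-0.57 -0.31  1.93  0.18  0.79  1.02]
the job is handed in; nothing more can be done
None
```

The cap's guard arm is raised and leaning back on its upper stop. I handed the job in at 23 s with the gripper clear of everything. It took three tries. I pushed only with the closed fingertips and never gripped the arm.

- **First two tries:** The fingers slipped off the bar at about 0.7 rad, then at about 0.5 rad by estimate, and the arm swung back down. Before the first lift they had also passed over the bar once without touching it. The real tips seemed to sit about 25 mm short of the reported TCP.
- **Third try:** I tilted the tips about 45° to the rear by stretching the robot to its reach limit. I then hooked the fingers deeper under the bar and carried it past the balance point to about 1.05 rad, with about 2–3 N measured during the lift. From there it went over to its stop.

**Last checks**
- **Guard arm:** the bar is at (330,66) px, against (328,67) predicted for 1.45 rad.
- **Cover arm:** it is down in the last picture.
- **Cap:** it looks in place on its pad. It measures 98 mm in front of the hinge and 9 mm to the side, against about 90 mm expected. I took no measurement of it before lifting, so a small shift can't be ruled out by number.
- **Other items:** the image comparison with the start was inconclusive. All six areas checked (the cover with its stand, tape, socket, thinner, tin and driver) differ by about the same amount, 9–12 grey levels. That looks like an overall brightness change, not something having moved. The spanner was not in that comparison.
- **Contact:** at hand-in the force reading was 1.4 N, close to the sensor's noise, with the gripper about 0.37 m up and touching nothing.

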